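# Hang the steaming rack up to drip

### The job

Steaming is over and the pot is cool: lift the red lid off the pot by its knob and set it down, knob up, in the middle of the round cork mat. Then take the steel steaming rack out of the pot and hang it astride the middle of the drying bar, one leg each side and its length along the bar. Lower both things until they rest before letting go (no dropping), and leave the pot and everything else standing where it is.

Things in the scene. Friction and masses are not known exactly. Their poses are not given: they have to be found in the camera images.
- lid: Round red enamelled pot lid, 204 across, 0.55 kg. Origin at the centre of its underside, z up through the knob. A 176-wide locating flange, 6 deep, drops loosely into the pot (7 play), so the 204 rim sits 6 above the origin; the dome rises to 30 above the origin at the stem. It starts on the pot. (Lengths in mm.)
- lid_knob (a point): Middle of the lid's black cylindrical knob, 52 above the lid's origin on its axis. The knob is 36 across and 20 tall (42 to 62 above the lid's origin), on an 18 wide stem. (Lengths in mm.)
- pot: Round red enamelled casserole, outside 200 across, 105 tall, wall 5, floor 6 thick (inside 190 across), 2.4 kg, loose, standing on a slate-dark disc 12 thick. Origin at the centre of its underside. Two loop handles at its +x and -x sides, reaching 133 from the axis at 82 height. (Lengths in mm.)
- rack: Steel steaming rack, an inverted U standing on its two legs on the pot's floor under the lid, 0.26 kg. 100 long along its x, 46 wide over the outer leg faces along its y, 85 tall. Legs and slotted top are plate 3 thick, so the gap between the legs is 40; a foot rod 8 thick along the bottom of each leg makes the foot 56 wide. Origin on the level of the feet, at the centre; z up. (Lengths in mm.)
- rack_saddle (a point): Centre of the underside of the rack's top plate, 82 above the rack's origin: the place that rests on the bar. (Lengths in mm.)
- dryer: Drying stand, fixed: white drip tray 270 (its x) by 150 (its y) with walls 16 high, and two dark posts 16 thick at x = -120 and +120 that carry the horizontal drying bar along its x. Nothing stands above the bar. Origin at the centre of the tray's underside. (Lengths in mm.)
- bar_mid (a point): Middle of the drying bar, on its axis, 140 above the worktop. The bar is 16 thick and runs along x of the stand; its top is 148 above the worktop. (Lengths in mm.)
- mat_top (a point): Centre of the top face of the round cork mat, 230 across and 6 thick, fixed on the worktop: the place for the lid. (Lengths in mm.)
- mug: Bystander: blue ceramic mug, 80 across, 95 tall, on the worktop beyond the mat; origin centre of underside. (Lengths in mm.)
- mill: Bystander: dark wooden pepper mill, 54 across, 150 tall; origin centre of underside. (Lengths in mm.)
- fruit: Bystander: white plate of fruit, 210 across, about 100 tall; origin centre of underside. (Lengths in mm.)
- soap: Bystander: green dish-soap bottle, 64 across, 170 tall; origin centre of underside. (Lengths in mm.)
- jar: Bystander: glass storage jar with steel cap, 72 across, 100 tall; origin centre of underside. (Lengths in mm.)
- salt: Bystander: small white ceramic salt shaker with steel top, 40 across, 65 tall, on the robot's side of the mat; origin centre of underside. (Lengths in mm.)
Not all that is in view belongs to the job. Leave any yellow look-alike of the lid alone.

How it is judged (in metres and radians):
On the way, in this order (a step that is already met when the one before it is completed fails the run):
1. the lid, still held, is lowered onto the cork mat, knob up (within 10 mm of resting, within 35 mm of the mat's centre) (horizontal distance between lid and mat_top below 0.035 m and z of lid in the frame of mat_top below 0.01 m and angle between lid's own z axis and vertical below 0.15 rad and contact force between the fingers and lid above 0.2 N), for 0.1 s.
2. the rack, still held, is lowered astride the bar (its top within 10 mm of resting on the bar) (x of rack_saddle in the frame of bar_mid between -0.06 and 0.06 m and y of rack_saddle in the frame of bar_mid between -0.018 and 0.018 m and z of rack_saddle in the frame of bar_mid between -0.002 and 0.018 m and angle between the x axis of rack and the x axis of dryer, either way round below 0.3 rad and contact force between the fingers and rack above 0.2 N), for 0.1 s.
At the end, for the whole second after the job is handed in: The lid lies flat, knob up, on the cork mat, its centre within 35 mm of the mat's centre. The rack hangs at rest astride the drying bar, top on the bar and a leg each side, its middle within 60 mm of the bar's middle, along the bar within 0.3 rad and tilted less than 0.4 rad. The pot stands upright (horizontal distance between lid and mat_top below 0.035 m and z of lid in the frame of mat_top between -0.005 and 0.005 m and angle between lid's own z axis and vertical below 0.08 rad and linear speed of lid below 0.02 m/s and x of rack_saddle in the frame of bar_mid between -0.06 and 0.06 m and y of rack_saddle in the frame of bar_mid between -0.018 and 0.018 m and z of rack_saddle in the frame of bar_mid between -0.002 and 0.014 m and angle between the x axis of rack and the x axis of dryer, either way round below 0.3 rad and angle between rack's own z axis and vertical below 0.4 rad and contact force between rack and dryer above 0.5 N and linear speed of rack below 0.05 m/s and angular speed of rack below 0.6 rad/s and angle between pot's own z axis and vertical below 0.05 rad); the robot touches nothing.
It fails at once if the pot is shifted by more than 40 mm or tipped (distance of pot from where it was at the start of the episode above 0.04 m or angle between pot's own z axis and vertical above 0.3 rad).
It fails at once if a bystander is moved by more than 30 mm or knocked over (distance of any of mug, mill, fruit, soap, jar, salt from where it was at the start of the episode above 0.03 m or angle between any of mug, mill, fruit, soap, jar, salt's own z axis and vertical above 0.5 rad).
It also fails if it takes over 64 s, if anything falls off the work surface, if the arm or the gripper's body presses on something with over 40 N, if the wrist force passes 120 N, or if a joint passes its speed limit or range.

### The arm

A 7-joint arm with a two-finger parallel gripper is mounted at the origin on the work surface. World frame = base frame: x ahead of the robot, y to its left, z up, the work surface at z = 0. Lengths are in mm, angles in rad, forces in N, time in s.
With the tool pointing down it reaches from about 425 to 825 mm from the base axis. Payload 3.6 kg.
Tool frame: the origin (TCP) lies midway between the tips of the shut fingers; the grasp point (between the pads) lies 19 mm behind it; z points along the fingers, y is the line along which they close (so a half turn about z gives the same grasp; the last joint's range is limited). The gripper opens to 85 mm and grips with 20 to 120 N. Pads are 22 mm wide; open, the fingers measure 114 mm over their backs; the gripper's body (76 mm by 85 mm) begins 54 mm behind the grasp point. The pads swing forward as they close: fully open they stand 13 mm farther back than shut.
Start: joints at [-1.288, 0.615, -0.013, 1.423, 0.008, 1.103, -0.04], TCP at [198.131, 619.037, 231.297] pointing down, gripper open.
Joint ranges: [-3.12, 3.12], [-0.3, 2.06], [-1.34, 1.32], [0.26, 2.42], [-1.36, 4.5], [0.01, 1.98], [-2.84, 2.84]. Speed limits (rad/s): [2.79, 2.79, 3.14, 3.14, 3.14, 3.14, 3.14].

### API

Orientations are given as [roll, pitch, yaw] about the fixed x, y, z axes, in that order (R = Rz(yaw) Ry(pitch) Rx(roll)).
In Python, from plant import get_state, eyes, ctrl gives the robot as it stands. The module is installed in compiled form; this text tells all that it offers.
- The arm moves only by the tool apply_moves, never from a script. Its argument "motion" is a list of rows, each a list of 5 numbers: the opening, from 0 (shut) to 1 (fully open), then the shift along the tool's x, y, z each as a share of 0.5 m, from -1 to 1, then the turn about the tool's z as a share of 90 degrees, from -1 to 1. In form: [[jaw, dx, dy, dz, twist], ...]. A call has exactly 8 rows; each row is the pose to reach, as a shift and turn from the pose commanded when the call began, along the tool's axes at that moment; what a row does not reach only later rows make up. A row lasts 1/8 s, in which the tool goes at most 62.5 mm and 10.7 degrees, less where a joint would pass 70% of its speed; a pose out of reach is approached as far as the arm can. A call with a number of a shift or a turn outside -1 to 1 is refused whole. A call with a gripper value outside its range is refused whole. The fingers move at their own pace and stop on an object; "grip_force" is the grip in N (left out, the last holds). Time passes only in rows, so rows that repeat a pose let the fingers close, or fill a call up. It gives the time, the measured TCP pose, the force, the opening and the grip force at its end, in the units of the state.
- get_state(): the state, without advancing time (a new reading comes with each control period).
- eyes.grab_frame(name): name is "scene" or "top" or "wrist"; returns the picture (400x640x3 uint8, red, green, blue); there is no depth.
- eyes.calibration(name): a dict with "intrinsics" (3x3 intrinsics, pixels), "distortion" ([k1, k2, p1, p2, k3] as OpenCV has them; the pictures are not rectified), "view" (4x4, takes a point from world to camera coordinates). Camera axes: x right, y down, z forward; pixel columns grow to the right and rows downward; lengths in mm; the calibration is good to about 2 mm. A picture is of the moment at which its call begins: read the wrist's pose just before it. calibration takes no time and is no camera call; for the wrist camera it gives the pose at the moment of the call.
- ctrl.job_done(): hands the job in; it is judged then, once.
The state is a dict: "time_s": time; "qpos": joint angles; "joint_velocities": joint speeds; "tau": joint torques, N m; "tcp_pos": TCP position; "orientation": TCP orientation; "ft_force": force on the tool from outside, world axes, zero at the start; "torque": the same for the moment, N m; "width": finger opening in mm; "finger_force": force on a finger pad.
Only numpy, scipy, OpenCV 4.12 (cv2) and the standard library are available. Lean on these libraries where they do the work, as an engineer would, in place of code of your own. Each camera call takes 0.05 s, during which the arm holds its last target. There are 200 camera calls.

## Working session

There is one attempt and no reset: what is moved stays moved. The work goes in short steps, Python scripts to look and compute and a tool call to move; the robot and the scene stay as the last step left them, time stands still between calls to the robot, and variables do not carry over. Pictures are saved under pics/ and viewed, at most 10 in all, crops included, and the job is handed in when it is done.

Besides the shell and the picture viewer there is one more tool, called after "Call:" as a command line: name --pt "numbers of a row" for each row, then --argument value for the rest. apply_moves: Moves the arm, as the interface text tells. Its arguments: {"type":"object","properties":{"motion":{"type":"array","items":{"type":"array","items":{"type":"number","minimum":-1,"maximum":1}}},"grip_force":{"type":"number"}},"required":["motion"]}

```bash
mkdir -p pics
python3 - <<'E'
from plant import get_state, eyes
import cv2
s=get_state();print(s)
for n in("scene","top"):
    cv2.imwrite(f"pics/{n}0.png",eyes.grab_frame(n)[:,:,::-1]);c=eyes.calibration(n);print(n,c)
E
```

```text
{'time_s': 0.0, 'qpos': array([-1.28751286,  0.61592617, -0.01260308,  1.42493823,  0.00808076,
        1.10337972, -0.04036609]), 'joint_velocities': array([ 0.00133527, -0.00052611,  0.00073369, -0.00046333,  0.00189896,
        0.00065925, -0.00013838]), 'tau': array([-1.74919719e-04, -4.69227362e+01,  2.59615509e-01, -1.71028626e+01,
        1.00547407e-02,  9.67339467e-03, -7.06314964e-06]), 'tcp_pos': array([197.91062619, 618.32173691, 230.12062545]), 'orientation': array([-3.13899113e+00,  2.86161793e-05,  2.83189039e+00]), 'ft_force': array([0.28966102, 0.19088735, 0.1540897 ]), 'torque': array([ 0.00578603,  0.0073172 , -0.02712982]), 'finger_force': 0.0, 'width': 85.33539894616447}
scene {'intrinsics': array([[368.87449613,   0.        , 320.81988313],
       [  0.        , 368.87449613, 197.26149054],
       [  0.        ,   0.        ,   1.        ]]), 'distortion': array([-0.01132213,  0.        ,  0.        ,  0.        ,  0.        ]), 'view': array([[-6.40640977e-01,  7.67705752e-01,  1.43880945e-02,
         4.51181886e+02],
       [ 6.08713787e-01,  5.19207451e-01, -5.99909284e-01,
        -2.29111274e+02],
       [-4.68024214e-01, -3.75568238e-01, -7.99938644e-01,
         1.40634679e+03],
       [ 0.00000000e+00,  0.00000000e+00,  0.00000000e+00,
         1.00000000e+00]])}
top {'intrinsics': array([[454.16180198,   0.        , 313.9807526 ],
       [  0.        , 454.16180198, 201.5713661 ],
       [  0.        ,   0.        ,   1.        ]]), 'distortion': array([-0.12762854,  0.        ,  0.        ,  0.        ,  0.        ]), 'view': array([[ 4.25461484e-03, -9.99872540e-01, -1.53883665e-02,
        -1.00224263e+02],
       [-9.87122857e-01, -1.73861068e-03, -1.59954500e-01,
         5.96753150e+02],
       [ 1.59907358e-01,  1.58707531e-02, -9.87004436e-01,
         1.41798520e+03],
       [ 0.00000000e+00,  0.00000000e+00,  0.00000000e+00,
         1.00000000e+00]])}
```

View pics/scene0.png

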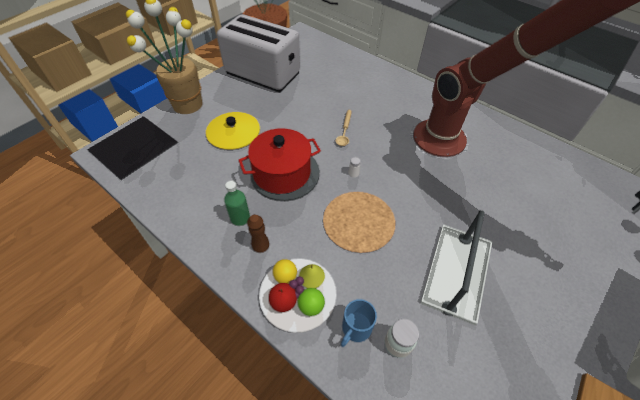

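View pics/top0.png

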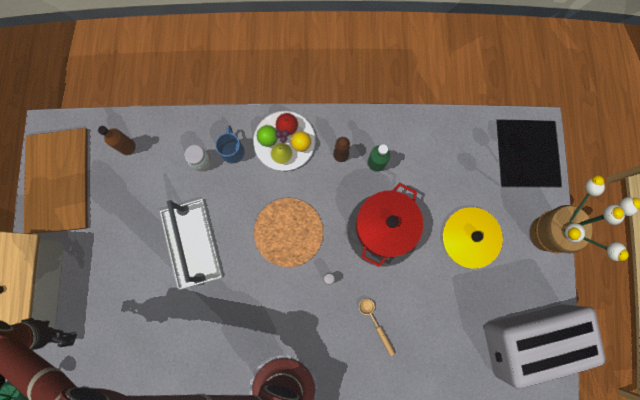

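The scene view shows a red lid on the pot (knob at 279,142) and a yellow lid lying on the worktop (231,122). In the top view these are at (393,221) and (477,237). The red lid on the pot fits the description, and the yellow one is the look-alike. I'll confirm this in an enlarged crop.

```bash
cat > h.py <<'E'
import numpy as np, cv2
from plant import get_state, eyes
def p2w(n,px,z,c=None):
    c=c or eyes.calibration(n);u=cv2.undistortPoints(np.float64([[px]]),c["intrinsics"],c["distortion"])[0,0]
    V=c["view"];R,t=V[:3,:3],V[:3,3];o=-R.T@t;d=R.T@np.array([*u,1]);return o+d*(z-o[2])/d[2]
def w2p(n,P,c=None):
    c=c or eyes.calibration(n);V=c["view"]
    return cv2.projectPoints(np.float64([P]),cv2.Rodrigues(V[:3,:3])[0],V[:3,3],c["intrinsics"],c["distortion"])[0][0,0]
E
python3 - <<'E'
import cv2
a=cv2.imread("pics/top0.png");b=cv2.imread("pics/scene0.png")
r=lambda i,s:cv2.resize(i,s,interpolation=cv2.INTER_CUBIC)
# top: x160-440,y180-300 ; 2.857x ; scene pot x230-330,y120-200 4x ; scene dryer x410-510,y205-325 
c1=r(a[180:300,160:440],(784,336))
c2=r(b[125:190,235:335],(400,260)); c3=r(b[205:270+60,415:505],(184,256))
c3=r(b[205:330,415:505],(187,260))
import numpy as np
o=np.zeros((600,784,3),np.uint8);o[:336]=c1;o[340:600,:400]=c2;o[340:600,410:597]=c3
cv2.imwrite("pics/c1.png",o)
E
```

```text
(no output)
```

View pics/c1.png

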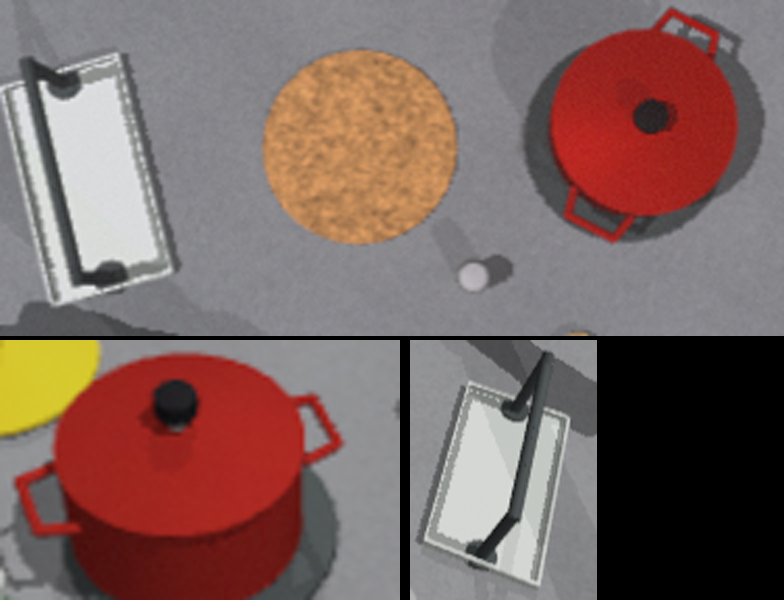

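The crop confirms it: the red lid with its black knob sits on the pot at top (392.9,221.4). The mat centre is at top (288.8,232.3), and the bar ends are at top (170.7,201.4) and (188.6,278.2).

Run:
```python
from h import *
np.set_printoptions(precision=1,suppress=True)
k=p2w("top",(392.9,221.4),170);k2=p2w("scene",(279,141.2),168)
print("knob",k,k2,"reach",np.hypot(*k[:2]))
m=p2w("top",(288.75,232.3),6);ml=p2w("top",(253.9,232.3),6);mr=p2w("top",(323.6,232.3),6);print("mat",m,p2w("scene",(359.5,221.5),6),np.linalg.norm(ml-mr))
a=p2w("top",(170.7,201.4),140);b=p2w("top",(188.6,278.2),140);print("bar",a,b,np.linalg.norm(a-b),(a+b)/2)
a2=p2w("scene",(481.4,212.5),140);b2=p2w("scene",(465.5,289),140);print("barS",a2,b2,np.linalg.norm(a2-b2),(a2+b2)/2)
T=[p2w("top",(160+x/2.8,180+y/2.8),16) for x,y in((3,90),(123,55),(174,270),(55,303))];print("tray",np.mean(T,0),np.linalg.norm(T[1]-T[2]),np.linalg.norm(T[0]-T[1]),T[1]-T[2])
print(p2w("top",(160+473/2.8,180+276/2.8),60))
p=get_state();print(p["tcp_pos"],p["orientation"])
h=[p2w("top",(160+x/2.8,180+y/2.8),94) for x,y in((695,25),(592,228))];print("handles",h)
```

```text
knob [ 518.6 -332.4  170. ] [ 528.3 -319.1  168. ] reach 615.9708399645702
mat [501.2 -15.2   6. ] [510.4  -2.9   6. ] 229.77502621479712
bar [581.8 340.7 140. ] [349.1 274.2 140. ] 241.95624221115176 [465.5 307.5 140. ]
barS [344.5 281.1 140. ] [580.4 350.4 140. ] 245.916862363163 [462.5 315.8 140. ]
tray [460.9 305.6  16. ] 262.218806389426 151.23613555789242 [252.7  69.9   0. ]
[ 351.5 -146.3   60. ]
[198.  618.4 230.2] [-3.1  0.   2.8]
handles [array([ 630.3, -395.3,   94. ]), array([ 404., -276.,   94.])]
```

```bash
cat >> h.py <<'E'
from scipy.spatial.transform import Rotation as Ro
def go(P,yaw=None,base=None):
    "shares (dx,dy,dz,twist) from the commanded pose; twist about tool z (down): yaw decreases"
    s=get_state();p=np.array(base if base is not None else s["tcp_pos"]);o=s["orientation"]
    y=o[2];R=Ro.from_euler("xyz",[np.pi,0,y]).as_matrix()
    d=R.T@(np.array(P)-p)/500
    dy=0 if yaw is None else (yaw-y+np.pi/2)%np.pi-np.pi/2
    return np.round([*d,-dy/(np.pi/2)],4)
E
python3 - <<'E'
from h import *
print(go([560,150,300]))
# mat / knob fits
for n,box in(("top",(240,180,340,280)),("scene",(310,180,405,260))):
    im=cv2.imread(f"pics/{n}0.png");h=cv2.cvtColor(im,cv2.COLOR_BGR2HSV)
    m=cv2.inRange(h,(5,70,60),(25,255,255));q=np.zeros_like(m);x0,y0,x1,y1=box;q[y0:y1,x0:x1]=m[y0:y1,x0:x1]
    c=max(cv2.findContours(q,0,1)[0],key=cv2.contourArea).reshape(-1,2)
    W=np.array([p2w(n,p,6)[:2] for p in c.astype(float)],np.float32);print(n,cv2.minEnclosingCircle(W))
E
```

```text
[-0.9752 -0.6715 -0.1395  0.    ]
top ((502.9757080078125, -12.722952842712402), 114.99640655517578)
scene ((507.3759765625, -8.273332595825195), 114.8851547241211)
```

Call:
apply_moves --pt "1 -0.12 -0.085 -0.02 0" --pt "1 -0.24 -0.17 -0.04 0" --pt "1 -0.36 -0.25 -0.06 0" --pt "1 -0.48 -0.33 -0.08 0" --pt "1 -0.6 -0.415 -0.1 0" --pt "1 -0.72 -0.5 -0.12 0" --pt "1 -0.85 -0.585 -0.13 0" --pt "1 -0.975 -0.67 -0.14 0"

```text
time_s: 1.1
tcp_pos: [502.2, 224.8, 293.5]
orientation: [-3.142, -0.0, 2.832]
ft_force: [0.8, 0.5, 0.1]
width: 84.9
finger_force: 0.0
```

Run:
```python
from h import *
s=get_state();print(s["tcp_pos"],s["orientation"],go([523,-326,290]))
```

```text
[502.1527964  224.83260178 293.45306024] [-3.14158008e+00 -3.06899641e-04  2.83208338e+00] [-0.3753 -1.0366  0.0069  0.    ]
```

Call:
apply_moves --pt "1 -0.05 -0.12 0 0" --pt "1 -0.09 -0.245 0 0" --pt "1 -0.13 -0.37 0 0" --pt "1 -0.18 -0.49 0 0" --pt "1 -0.22 -0.61 0 0" --pt "1 -0.27 -0.74 0 0" --pt "1 -0.31 -0.86 0 0" --pt "1 -0.36 -0.99 0 0"

```text
time_s: 2.1
tcp_pos: [520.2, -274.5, 293.1]
orientation: [3.141, -0.001, 2.832]
ft_force: [1.4, -0.1, -1.2]
width: 85.7
finger_force: 0.0
```

Run:
```python
from h import *
import time
s=get_state();c=eyes.calibration("wrist");im=eyes.grab_frame("wrist");cv2.imwrite("pics/w1.png",im[:,:,::-1])
s=get_state();print(s["tcp_pos"],s["orientation"],abs(s["joint_velocities"]).max(),c["intrinsics"][0],go([523,-326,290]))
print(w2p("wrist",[523,-326,173]),w2p("wrist",[518.6,-332.4,173]))
```

```text
[ 517.30410503 -286.98981507  292.78009368] [-3.13068437e+00  1.58412280e-03  2.81779465e+00] 0.1554555898683364 [301.27031581   0.         317.26660381] [-0.0356 -0.0703  0.0056  0.    ]
[279.46662259 213.85798994] [271.31126999 211.65716877]
```

View pics/w1.png

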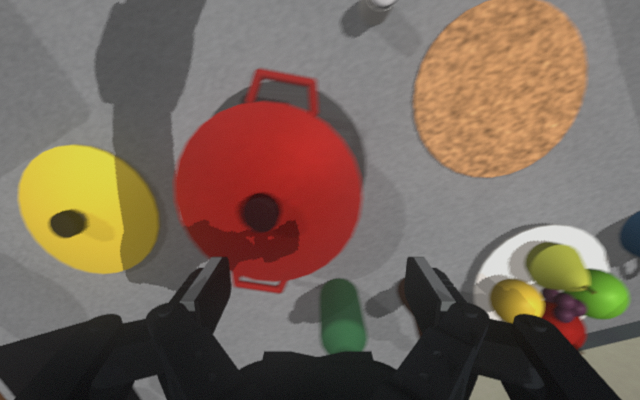

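The wrist view shows the red lid with its knob at (261,212), the yellow lid at (68,223) and the mat at about (502,88). The arm was still settling when I took it, so I'll move closer and measure at rest.

Call:
apply_moves --pt "1 -0.02 -0.04 0 0" --pt "1 -0.0356 -0.07 0 0" --pt "1 -0.0356 -0.07 0 0" --pt "1 -0.0356 -0.07 0 0" --pt "1 -0.0356 -0.07 0 0" --pt "1 -0.0356 -0.07 0 0" --pt "1 -0.0356 -0.07 0 0" --pt "1 -0.0356 -0.07 0 0"

```text
time_s: 3.15
tcp_pos: [526.9, -311.5, 293.5]
orientation: [-3.142, 0.0, 2.832]
ft_force: [-0.4, -0.2, -0.3]
width: 85.5
finger_force: 0.0
```

Run:
```python
from h import *
s=get_state();c=eyes.calibration("wrist");im=eyes.grab_frame("wrist");cv2.imwrite("pics/w2.png",im[:,:,::-1])
print(s["tcp_pos"],s["orientation"],abs(s["joint_velocities"]).max())
g=cv2.cvtColor(im,cv2.COLOR_RGB2HSV)
u=w2p("wrist",[523,-326,173],c);print(u)
# knob blob: dark, near the expected pixel
x,y=map(int,u);v=im.max(2);m=np.zeros_like(v);m[y-45:y+45,x-45:x+45]=(v[y-45:y+45,x-45:x+45]<60)
n,l,st,ce=cv2.connectedComponentsWithStats(m);i=1+st[1:,4].argmax();print(st[i],ce[i],p2w("wrist",ce[i],168,c))
cv2.imwrite("pics/w2c.png",cv2.resize(im[y-60:y+60,x-80:x+80,::-1],(800,600)));print(x-80,y-60)
# mat
m=cv2.inRange(g,(5,70,60),(25,255,255));m[:,:380]=0;m[200:]=0
k=max(cv2.findContours(m,0,1)[0],key=cv2.contourArea).reshape(-1,2)
W=np.array([p2w("wrist",p,6,c)[:2] for p in k.astype(float)],np.float32);print("mat",cv2.minEnclosingCircle(W),k.min(0),k.max(0))
```

```text
[ 526.87278688 -311.53134209  293.48693691] [-3.14155428e+00  3.67041698e-05  2.83200110e+00] 0.0023408617726032566
[299.56761739 196.22640834]
[ 280  175   37   38 1090] [297.94954128 193.85412844] [ 521.68815278 -327.43129218  168.        ]
219 136
mat ((505.72442626953125, -9.979244232177734), 115.13037872314453) [441   0] [618 164]
```

View pics/w2c.png

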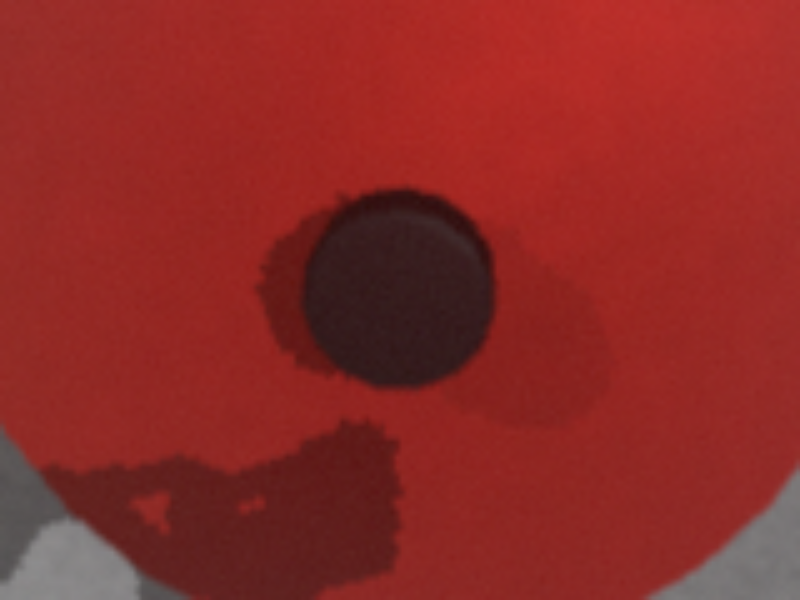

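The knob's top face is at wrist (299,195.4), which gives (522.5,-327); the top and scene cameras agree. The mat is at (505.5,-10), with a fitted radius of 115 as it should be. Now I'll descend and grip.

Call:
apply_moves --pt "1 -0.001 -0.032 0 0" --pt "1 -0.001 -0.032 0.08 0" --pt "1 -0.001 -0.032 0.16 0" --pt "1 -0.001 -0.032 0.23 0" --pt "1 -0.001 -0.032 0.27 0" --pt "1 -0.001 -0.032 0.291 0" --pt "1 -0.001 -0.032 0.291 0" --pt "1 -0.001 -0.032 0.291 0"

```text
time_s: 4.2
tcp_pos: [523.0, -327.9, 149.1]
orientation: [-3.141, 0.002, 2.832]
ft_force: [-0.1, -0.4, 0.1]
width: 85.6
finger_force: 0.0
```

Call:
apply_moves --pt "0 0 0 0 0" --pt "0 0 0 0 0" --pt "0 0 0 0 0" --pt "0 0 0 0 0" --pt "0 0 0 0 0" --pt "0 0 0 0 0" --pt "0 0 0 0 0" --pt "0 0 0 0 0" --grip_force 70

```text
time_s: 5.2
tcp_pos: [522.7, -327.9, 148.9]
orientation: [-3.14, 0.002, 2.832]
ft_force: [-0.9, -0.1, 5.8]
width: 34.1
finger_force: 70.0
```

Call:
apply_moves --pt "0 0 0 -0.01 0" --pt "0 0 0 -0.03 0" --pt "0 0 0 -0.06 0" --pt "0 0 0 -0.1 0" --pt "0 0 0 -0.14 0" --pt "0 0 0 -0.17 0" --pt "0 0 0 -0.19 0" --pt "0 0 0 -0.2 0"

```text
time_s: 6.2
tcp_pos: [522.4, -327.0, 248.4]
orientation: [-3.142, 0.0, 2.832]
ft_force: [0.7, 0.5, -4.6]
width: 33.8
finger_force: 70.1
```

Run:
```python
from h import *
s=get_state();im=eyes.grab_frame("scene");cv2.imwrite("pics/s2.png",im[:,:,::-1])
s=get_state();print(s["tcp_pos"],s["orientation"],s["width"],s["ft_force"],go([505.5,-10.5,s["tcp_pos"][2]]))
```

```text
[ 522.56584758 -327.10487191  248.70517374] [-3.14142583e+00  6.35574121e-04  2.83188086e+00] 33.60160986578475 [ 0.4279064   0.14250604 -4.80735778] [0.2255 0.5927 0.     0.    ]
```

View pics/s2.png

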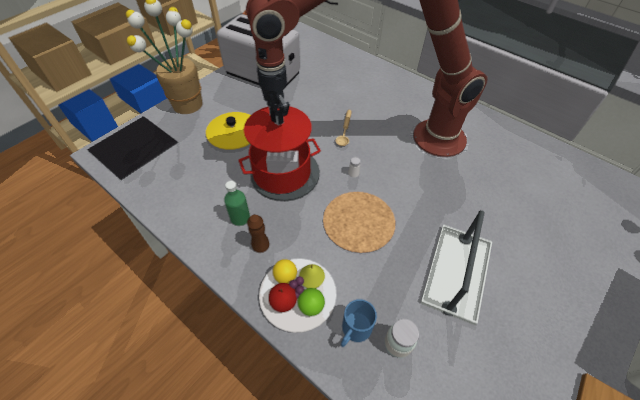

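The scene view shows the lid held level at (278,127), clear of the pot, with the rack visible inside at about (283,160). Next I'll carry the lid to the mat.

Call:
apply_moves --pt "0 0.015 0.04 0 0" --pt "0 0.048 0.125 0 0" --pt "0 0.085 0.225 0 0" --pt "0 0.122 0.32 0 0" --pt "0 0.16 0.42 0 0" --pt "0 0.195 0.51 0 0" --pt "0 0.218 0.575 0 0" --pt "0 0.2255 0.593 0 0"

```text
time_s: 7.25
tcp_pos: [504.2, -5.3, 247.4]
orientation: [3.14, -0.003, 2.839]
ft_force: [0.2, -0.8, -6.1]
width: 33.9
finger_force: 70.5
```

Call:
apply_moves --pt "0 0 0 0 0" --pt "0 0 0 0.04 0" --pt "0 0 0 0.09 0" --pt "0 0 0 0.14 0" --pt "0 0 0 0.18 0" --pt "0 0 0 0.19 0" --pt "0 0 0 0.195 0" --pt "0 0 0 0.195 0"

```text
time_s: 8.25
tcp_pos: [506.0, -10.8, 151.1]
orientation: [3.141, 0.001, 2.831]
ft_force: [0.0, -0.1, -4.5]
width: 33.8
finger_force: 70.6
```

Run:
```python
from h import *
s=get_state();print(s["tcp_pos"],s["orientation"],s["width"],s["ft_force"],go([505.5,-10.5,44]))
```

```text
[506.02747122 -10.75263184 151.0798629 ] [3.14137306e+00 1.46688617e-03 2.83107641e+00] 33.82868328355688 [ 0.0296937  -0.10130662 -4.54383348] [1.200e-03 2.000e-04 2.142e-01 0.000e+00]
```

Call:
apply_moves --pt "0 0 0 0.04 0" --pt "0 0 0 0.09 0" --pt "0 0 0 0.14 0" --pt "0 0 0 0.175 0" --pt "0 0 0 0.195 0" --pt "0 0 0 0.205 0" --pt "0 0 0 0.21 0" --pt "0 0 0 0.214 0"

```text
time_s: 9.25
tcp_pos: [506.0, -10.2, 43.9]
orientation: [3.141, 0.001, 2.832]
ft_force: [-0.7, 1.5, 1.7]
width: 34.0
finger_force: 71.2
```

Call:
apply_moves --pt "0 0 0 0.0005 0" --pt "0 0 0 0.001 0" --pt "0 0 0 0.0015 0" --pt "0 0 0 0.002 0" --pt "0 0 0 0.002 0" --pt "0 0 0 0.002 0" --pt "0 0 0 0.002 0" --pt "0 0 0 0.002 0"

```text
time_s: 10.25
tcp_pos: [506.0, -10.2, 43.8]
orientation: [3.141, 0.002, 2.832]
ft_force: [-2.2, 0.7, 7.7]
width: 34.1
finger_force: 71.9
```

The force shows the lid is resting. I'll release it and rise.

Call:
apply_moves --pt "0.3 0 0 0 0" --pt "0.5 0 0 0 0" --pt "0.8 0 0 0 0" --pt "1 0 0 0 0" --pt "1 0 0 0 0" --pt "1 0 0 0 0" --pt "1 0 0 -0.02 0" --pt "1 0 0 -0.08 0"

```text
time_s: 11.25
tcp_pos: [504.4, -10.3, 82.2]
orientation: [-3.141, -0.003, 2.832]
ft_force: [0.3, 0.3, 0.5]
width: 85.3
finger_force: 0.0
```

Call:
apply_moves --pt "1 0 0 -0.1 0" --pt "1 0 0 -0.2 0" --pt "1 0 0 -0.3 0" --pt "1 0 0 -0.4 0" --pt "1 -0.04 -0.1 -0.42 0" --pt "1 -0.08 -0.2 -0.42 0" --pt "1 -0.12 -0.32 -0.42 0" --pt "1 -0.15 -0.4 -0.42 0"

```text
time_s: 12.25
tcp_pos: [514.8, -226.9, 293.3]
orientation: [-3.14, 0.001, 2.829]
ft_force: [0.7, 0.8, -0.1]
width: 85.6
finger_force: 0.0
```

Run:
```python
from h import *
s=get_state();print(s["tcp_pos"],s["orientation"],go([522,-300,300]))
```

```text
[ 514.79857845 -226.94894974  293.29692893] [-3.14026343e+00  7.45964680e-04  2.82868476e+00] [-0.0587 -0.1346 -0.0134  0.    ]
```

Call:
apply_moves --pt "1 -0.03 -0.07 0 0" --pt "1 -0.057 -0.13 0 0" --pt "1 -0.057 -0.13 0 0" --pt "1 -0.057 -0.13 0 0" --pt "1 -0.057 -0.13 0 0" --pt "1 -0.057 -0.13 0 0" --pt "1 -0.057 -0.13 0 0" --pt "1 -0.057 -0.13 0 0"

```text
time_s: 13.25
tcp_pos: [523.3, -294.0, 292.5]
orientation: [3.142, 0.0, 2.832]
ft_force: [0.3, -0.7, 0.3]
width: 85.4
finger_force: 0.0
```

Run:
```python
from h import *
s=get_state();c=eyes.calibration("wrist");im=eyes.grab_frame("wrist")
np.save("cal.npy",c,allow_pickle=True);print(s["tcp_pos"],s["orientation"],abs(s["joint_velocities"]).max())
u=w2p("wrist",[522,-327,103],c);x,y=map(int,u);x=max(x,100);y=max(y,75);print(x-100,y-75,u)
cv2.imwrite("pics/w3c.png",cv2.convertScaleAbs(cv2.resize(im[y-75:y+75,x-100:x+100,::-1],(800,600),interpolation=cv2.INTER_CUBIC),alpha=1.3))
```

```text
[ 523.29483552 -293.98508788  292.49619575] [3.14158935e+00 1.80363892e-05 2.83217203e+00] 0.0037633599554978375
188 110 [288.24949705 185.88877171]
```

View pics/w3c.png

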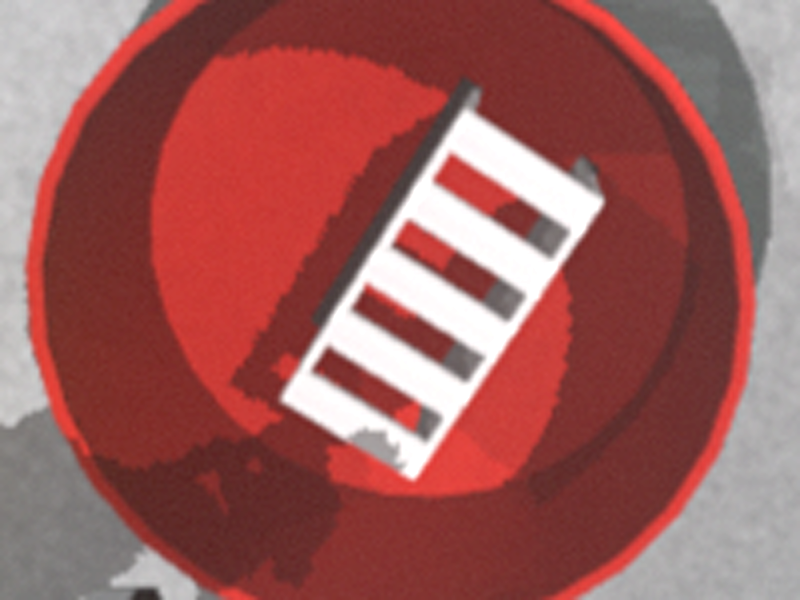

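The rack is in the pot. Its top plate corners in the crop are (468,108), (604,202), (415,480) and (282,400).

```bash
cat > r.py <<'E'
from h import *
c=np.load("cal.npy",allow_pickle=True).item()
Q=np.array([p2w("wrist",(188+x/4,110+y/4),103,c) for x,y in((468,108),(604,202),(415,480),(282,400))])
print(Q,Q.mean(0),[np.linalg.norm(Q[i]-Q[(i+1)%4]) for i in range(4)])
l=(Q[2]+Q[3]-Q[0]-Q[1])/2;a=np.arctan2(l[1],l[0]);print("long axis deg",np.degrees(a)%180)
m=Q.mean(0)
s=get_state();print(s["tcp_pos"],np.degrees(s["orientation"][2]),s["qpos"][6])
for z in(140,68): print(go([m[0],m[1],z],yaw=a))   # tool x along rack length => y across
pot=[p2w("wrist",(188+x/4,110+y/4),117,c) for x,y in((30,275),(752,300))];print(np.mean(pot,0),np.linalg.norm(pot[0]-pot[1]))
E
python3 r.py
```

```text
[[ 476.04363856 -291.59250223  103.        ]
 [ 511.77112539 -263.81212178  103.        ]
 [ 574.39412238 -341.04612661  103.        ]
 [ 538.77934024 -369.67138341  103.        ]] [ 525.24705664 -316.53053351  103.        ] [np.float64(45.25707517129697), np.float64(99.43204340151175), np.float64(45.69264747576341), np.float64(100.16027132921357)]
long axis deg 128.90826561362388
[ 523.25194913 -294.10253621  292.4485826 ] 162.26058012940769 1.8477766611818498
[-0.0175 -0.0415  0.3049  0.3706]
[-0.0175 -0.0415  0.4489  0.3706]
[ 514.02504802 -325.36890149  117.        ] 195.64047822861613
```

Call:
apply_moves --pt "1 -0.0175 -0.0415 0 0.11" --pt "1 -0.0175 -0.0415 0.03 0.22" --pt "1 -0.0175 -0.0415 0.06 0.33" --pt "1 -0.0175 -0.0415 0.12 0.37" --pt "1 -0.0175 -0.0415 0.19 0.37" --pt "1 -0.0175 -0.0415 0.25 0.37" --pt "1 -0.0175 -0.0415 0.27 0.37" --pt "1 -0.0175 -0.0415 0.27 0.37"

```text
time_s: 14.3
tcp_pos: [525.3, -316.7, 157.4]
orientation: [-3.141, -0.0, 2.251]
ft_force: [-0.2, -0.5, -0.1]
width: 85.4
finger_force: 0.0
```

```bash
python3 r.py | tail -4; python3 -c "
from h import *
print(go([525.2,-316.5,64],yaw=np.radians(128.9)))"
```

```text
[ 525.30067138 -316.71938841  157.35161376] 128.94990347825254 1.4255935451186597
[0.0004 0.0002 0.0347 0.0005]
[0.0004 0.0002 0.1787 0.0005]
[ 514.02504802 -325.36890149  117.        ] 195.64047822861613
[5.000e-04 1.000e-04 1.867e-01 6.000e-04]
```

Call:
apply_moves --pt "1 0 0 0.04 0" --pt "1 0 0 0.08 0" --pt "1 0 0 0.12 0" --pt "1 0 0 0.16 0" --pt "1 0 0 0.18 0" --pt "1 0 0 0.187 0" --pt "1 0 0 0.187 0" --pt "1 0 0 0.187 0"

```text
time_s: 15.3
tcp_pos: [525.8, -317.1, 64.8]
orientation: [3.141, 0.002, 2.251]
ft_force: [0.3, -1.0, 0.5]
width: 85.3
finger_force: 0.0
```

Call:
apply_moves --pt "0 0 0 0 0" --pt "0 0 0 0 0" --pt "0 0 0 0 0" --pt "0 0 0 0 0" --pt "0 0 0 0 0" --pt "0 0 0 0 0" --pt "0 0 0 0 0" --pt "0 0 0 0 0" --grip_force 70

```text
time_s: 16.3
tcp_pos: [524.8, -317.3, 64.4]
orientation: [-3.141, 0.0, 2.25]
ft_force: [-3.0, -0.4, 5.4]
width: 45.9
finger_force: 71.5
```

Call:
apply_moves --pt "0 0 0 -0.01 0" --pt "0 0 0 -0.04 0" --pt "0 0 0 -0.09 0" --pt "0 0 0 -0.16 0" --pt "0 0 0 -0.23 0" --pt "0 0 0 -0.3 0" --pt "0 0 0 -0.35 0" --pt "0 0 0 -0.37 0"

```text
time_s: 17.3
tcp_pos: [525.9, -316.6, 251.0]
orientation: [3.14, 0.003, 2.251]
ft_force: [0.3, 0.5, -3.7]
width: 45.1
finger_force: 71.6
```

Run:
```python
from h import *
s=get_state();print(s["tcp_pos"],s["orientation"],s["width"],s["ft_force"],s["qpos"])
print(go([540,0,s["tcp_pos"][2]],yaw=np.radians(196)),go([464,311,s["tcp_pos"][2]],yaw=np.radians(196)))
# bar by colour in both fixed cameras (start pictures): bar ends enlarged
a=cv2.imread("pics/top0.png")[190:290,155:230];b=cv2.imread("pics/scene0.png")[205:325,420:500]
o=np.zeros((600,800,3),np.uint8);A=cv2.resize(a,(375,500),interpolation=cv2.INTER_CUBIC);B=cv2.resize(b,(400,600),interpolation=cv2.INTER_CUBIC);o[:500,:375]=A;o[:,400:]=B
cv2.imwrite("pics/bar.png",cv2.convertScaleAbs(o,alpha=1.5))
```

```text
[ 525.91940524 -316.64745493  250.96425152] [3.14009372e+00 2.81781702e-03 2.25116584e+00] 45.12569531309369 [ 0.28024569  0.50116809 -3.65697196] [ 0.27881467  0.55990807  0.3815151   1.5184838  -0.22409896  1.10328917
  1.38857499]
[ 0.4746  0.4203  0.     -0.7446] [ 1.0537  0.6934  0.     -0.7446]
```

View pics/bar.png

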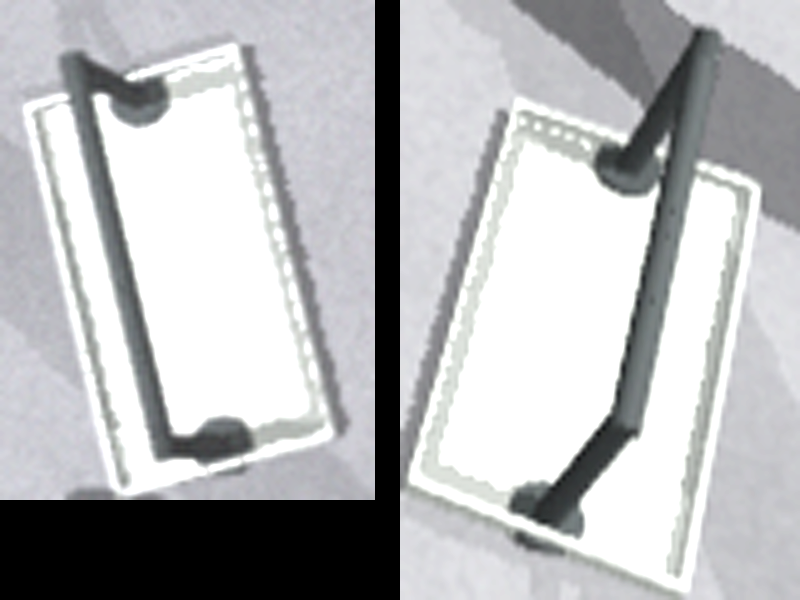

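The bar's ends are at top (170,201.6) and (188,280.4), and at scene (481.8,212) and (465.4,290.4).

Run:
```python
from h import *
for n,a,b in(("top",(170,201.6),(188,280.4)),("scene",(481.8,212),(465.4,290.4))):
    A,B=p2w(n,a,140),p2w(n,b,140);d=A-B if A[0]>B[0] else B-A
    print(n,(A+B)/2,np.linalg.norm(d),np.degrees(np.arctan2(d[1],d[0])))
n="scene";T=[p2w("scene",(420+(x-400)/5,205+y/5),16) for x,y in((518,102),(758,185),(687,590),(413,480))];print(np.mean(T,0))
n="top";T=[p2w("top",(155+x/5,190+y/5),16) for x,y in((27,105),(238,47),(331,437),(122,492))];print(np.mean(T,0))
```

```text
top [461.86680622 309.35691887 140.        ] 247.8296042054471 15.699271869378459
scene [463.01894928 316.54080531 140.        ] 251.82144018308367 16.298022929172262
[464.89545843 316.91228053  16.        ]
[461.09155944 308.33797319  16.        ]
```

Call:
apply_moves --pt "0 0.03 0.02 0 -0.05" --pt "0 0.09 0.06 0 -0.14" --pt "0 0.17 0.11 0 -0.24" --pt "0 0.25 0.165 0 -0.34" --pt "0 0.33 0.217 0 -0.45" --pt "0 0.41 0.27 0 -0.55" --pt "0 0.48 0.316 0 -0.65" --pt "0 0.52 0.342 0 -0.74"

```text
time_s: 18.3
tcp_pos: [493.6, -3.7, 248.3]
orientation: [3.14, -0.002, -2.862]
ft_force: [-0.1, -0.3, -3.0]
width: 45.3
finger_force: 71.8
```

Run:
```python
from h import *
s=get_state();print(s["tcp_pos"],s["orientation"],s["width"],s["qpos"])
print(go([463,313,250],yaw=np.radians(196)))
```

```text
[493.64876901  -3.72093655 248.30300785] [ 3.13970853e+00 -1.64501602e-03 -2.86152541e+00] 45.27453054658361 [-0.06957878  0.35546586  0.04640792  1.83922287 -0.02159291  0.9494316
  1.83740004]
[-1.162e-01  6.257e-01 -3.400e-03  5.000e-04]
```

Call:
apply_moves --pt "0 -0.008 0.04 0 0" --pt "0 -0.022 0.12 0 0" --pt "0 -0.04 0.22 0 0" --pt "0 -0.06 0.33 0 0" --pt "0 -0.08 0.44 0 0" --pt "0 -0.1 0.54 0 0" --pt "0 -0.112 0.6 0 0" --pt "0 -0.116 0.623 0 0"

```text
time_s: 19.3
tcp_pos: [465.6, 310.8, 248.0]
orientation: [3.141, -0.002, -2.866]
ft_force: [-0.4, -0.4, -3.0]
width: 45.3
finger_force: 72.0
```

Call:
apply_moves --pt "0 0 0 0 0" --pt "0 0 0 0 0" --pt "0 0 0 0 0" --pt "0 0 0 0 0" --pt "0 0 0 0 0" --pt "0 0 0 0 0" --pt "0 0 0 0 0" --pt "0 0 0 0 0"

```text
time_s: 20.3
tcp_pos: [467.1, 308.7, 248.9]
orientation: [-3.142, -0.0, -2.87]
ft_force: [-0.1, -1.1, -3.4]
width: 45.7
finger_force: 72.0
```

Run:
```python
from h import *
s=get_state();c=eyes.calibration("wrist");im=eyes.grab_frame("wrist");cv2.imwrite("pics/w4.png",im[:,:,::-1]);np.save("cal4.npy",c,allow_pickle=True)
print(s["tcp_pos"],s["orientation"],s["width"],s["ft_force"])
print(go([463,313,112.5],yaw=np.radians(196)))
d=np.array([np.cos(.28),np.sin(.28),0])
for t in(-120,120): print(w2p("wrist",np.array([463,313,140])+t*d,c))
```

```text
[467.12243321 308.74301022 248.90036351] [-3.14155163e+00 -4.09787587e-05 -2.87002103e+00] 45.67591953531233 [-0.1175847  -1.12148313 -3.36250874]
[ 0.0057  0.0104  0.2728 -0.0049]
[321.69071419  41.69042469]
[322.75708391 311.84813998]
```

View pics/w4.png

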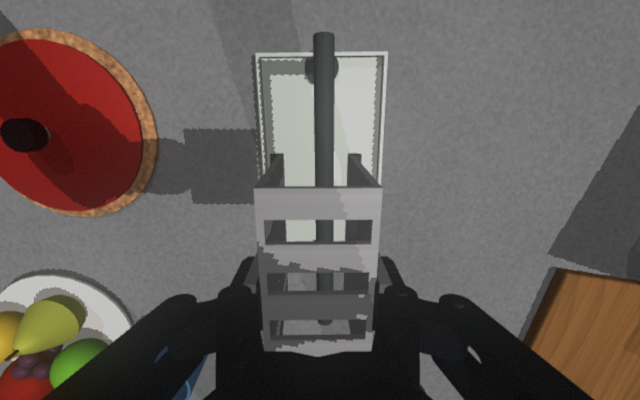

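The wrist view shows the bar running straight from (323.5,35) to (324,322) through the rack, whose edges are at x≈255–380. The prediction was x≈322, so the bar is 1–2 mm further to +y. The lid lies on the mat. I'll align and descend.

Call:
apply_moves --pt "0 0.005 0.0125 0 -0.005" --pt "0 0.005 0.0125 0 -0.005" --pt "0 0.005 0.0125 0.02 -0.005" --pt "0 0.005 0.0125 0.05 -0.005" --pt "0 0.005 0.0125 0.09 -0.005" --pt "0 0.005 0.0125 0.13 -0.005" --pt "0 0.005 0.0125 0.17 -0.005" --pt "0 0.005 0.0125 0.18 -0.005"

```text
time_s: 21.35
tcp_pos: [461.9, 313.0, 156.6]
orientation: [-3.14, -0.005, -2.863]
ft_force: [0.1, 0.2, -2.8]
width: 45.0
finger_force: 71.9
```

Run:
```python
from h import *
s=get_state();print(s["tcp_pos"],s["orientation"],s["ft_force"],go([463,314,112.5],yaw=np.radians(196)))
```

```text
[461.86794765 312.98274822 156.59480226] [-3.13984302 -0.00452094 -2.86250176] [ 0.14142984  0.23960398 -2.83454377] [-0.0027  0.0013  0.0882 -0.0001]
```

Call:
apply_moves --pt "0 0 0.001 0.01 0" --pt "0 0 0.001 0.03 0" --pt "0 0 0.001 0.05 0" --pt "0 0 0.001 0.07 0" --pt "0 0 0.001 0.08 0" --pt "0 0 0.001 0.086 0" --pt "0 0 0.001 0.089 0" --pt "0 0 0.001 0.09 0"

```text
time_s: 22.35
tcp_pos: [463.1, 314.6, 114.1]
orientation: [3.141, 0.0, -2.862]
ft_force: [0.2, 0.1, -2.9]
width: 45.3
finger_force: 71.9
```

Call:
apply_moves --pt "0 0 0 0.0005 0" --pt "0 0 0 0.001 0" --pt "0 0 0 0.0015 0" --pt "0 0 0 0.002 0" --pt "0 0 0 0.0025 0" --pt "0 0 0 0.003 0" --pt "0 0 0 0.003 0" --pt "0 0 0 0.003 0"

```text
time_s: 23.35
tcp_pos: [462.9, 314.5, 112.4]
orientation: [-3.142, -0.0, -2.862]
ft_force: [-0.6, -0.2, -2.4]
width: 45.9
finger_force: 71.9
```

Not quite resting yet, so I'll lower it another millimetre or two.

Call:
apply_moves --pt "0 0 0 0.0005 0" --pt "0 0 0 0.001 0" --pt "0 0 0 0.0015 0" --pt "0 0 0 0.002 0" --pt "0 0 0 0.0025 0" --pt "0 0 0 0.003 0" --pt "0 0 0 0.003 0" --pt "0 0 0 0.003 0"

```text
time_s: 24.35
tcp_pos: [462.9, 314.6, 111.9]
orientation: [3.141, 0.0, -2.862]
ft_force: [-1.9, -1.8, 6.6]
width: 44.9
finger_force: 72.8
```

The rack rests on the bar. I'll release and rise.

Call:
apply_moves --pt "0.6 0 0 0 0" --pt "0.7 0 0 0 0" --pt "0.8 0 0 0 0" --pt "1 0 0 0 0" --pt "1 0 0 0 0" --pt "1 0 0 0 0" --pt "1 0 0 -0.01 0" --pt "1 0 0 -0.04 0"

```text
time_s: 25.35
tcp_pos: [462.5, 314.2, 131.0]
orientation: [-3.141, -0.002, -2.862]
ft_force: [-0.0, -0.1, 0.5]
width: 85.6
finger_force: 0.0
```

Call:
apply_moves --pt "1 0 0 -0.05 0" --pt "1 0 0 -0.1 0" --pt "1 0 0 -0.16 0" --pt "1 0 0 -0.22 0" --pt "1 0 0 -0.25 0" --pt "1 0 0 -0.26 0" --pt "1 0 0 -0.26 0" --pt "1 0 0 -0.26 0"

```text
time_s: 26.35
tcp_pos: [462.4, 314.1, 259.7]
orientation: [-3.141, -0.002, -2.862]
ft_force: [0.4, -0.3, -0.2]
width: 85.5
finger_force: 0.0
```

Run:
```python
from h import *
a=eyes.grab_frame("wrist");b=eyes.grab_frame("scene")
cv2.imwrite("pics/e.png",np.vstack([cv2.resize(a,(480,300)),cv2.resize(b,(480,300))])[:,:,::-1]);s=get_state();print(s["tcp_pos"],s["ft_force"])
```

```text
[462.50295942 314.23770335 259.86523177] [-0.06481975  0.42919164 -0.09799587]
```

View pics/e.png

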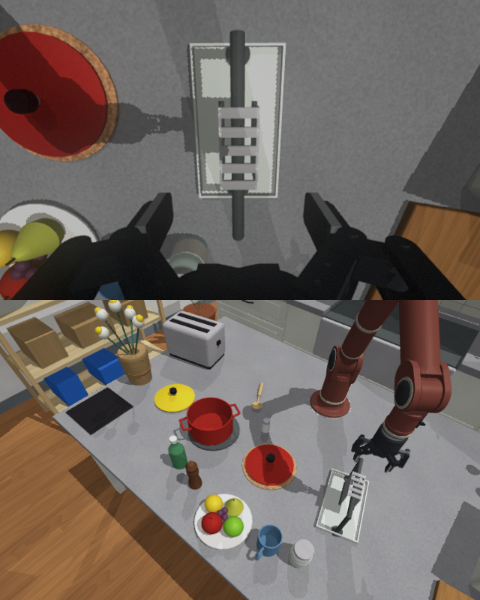

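The rack hangs astride the bar: it spans y 107–190 between bar ends at y 32 and 240. The lid is centred on the mat, and the pot and the other items stand as they were. I'll hand the job in.

```bash
python3 -c "
from plant import ctrl
print(ctrl.job_done())"
```

```text
the job is handed in; nothing more can be done
None
```

The lid is on the cork mat, knob up, the rack hangs astride the middle of the drying bar, and I handed the job in at about 26 s; the judge returned no verdict.

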